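Change over the two test slides at the filling bench

TASK

The filter has had its test and the valve is next. First hook a fingertip behind the upturned lip of the slide that carries the tall filter housing and draw it out to its front stop; then push the other slide, with the low valve on it, fully home under its head. Grip and lift nothing, do not touch the filter or the valve, which must stay standing in place on their slides, and leave everything else on the bench alone.

Things in the scene. Friction and masses are not known exactly. Their poses are not given: they have to be found in the camera images.
- filter_unit: fixed test station of the tall filter housing, left or right of its twin: steel base 300 x 140 mm, rails 22 mm high, rear post, head reaching forward over the slide. Origin: centre of the underside. x axis: front to rear post (away from the robot, yaw within 0.22 rad), z up. Base front edge x -150 mm, head's front end x +50 mm, nozzle x +70 mm; nozzle's lower end 135 mm, head top 201 mm over the bench
- filter_slide (a joint): travel (m) of the aluminium slide under the tall filter housing: 0 = fully home under the head (rear stop), 0.12 = front stop; grows towards the station's -x. pushed in under its head at the start (0 to 0.012). About 2 N of friction, stays where it is left; plate 120 mm wide, its top 30 mm over the bench
- filter_place (a point): middle of the standing place (thin black disc, 68 mm) on top of that slide's plate; moves with the slide; it is below the nozzle at travel 0. Two edges 6 mm high run along the plate's sides at its y = +-58 mm
- filter_lip (a point): middle of the foot of the hooking (rear, +x) side of the upturned lip across that slide's front, on the plate's top; axes as the station's. Lip: 8 mm thick (two 4 mm plates back to back), 110 wide, 30 high, its top 60 mm over the bench. Behind this side lie 55 mm or more of bare plate, then the standing piece. It is 96 mm in front of the standing place
- valve_unit: fixed test station of the low valve, left or right of its twin: steel base 300 x 140 mm, rails 22 mm high, rear post, head reaching forward over the slide. Origin: centre of the underside. x axis: front to rear post (away from the robot, yaw within 0.22 rad), z up. Base front edge x -150 mm, head's front end x +50 mm, nozzle x +70 mm; nozzle's lower end 135 mm, head top 201 mm over the bench
- valve_slide (a joint): travel (m) of the aluminium slide under the low valve: 0 = fully home under the head (rear stop), 0.12 = front stop; grows towards the station's -x. left drawn out at the start (0.10 to 0.12). About 2 N of friction, stays where it is left; plate 120 mm wide, its top 30 mm over the bench
- valve_place (a point): middle of the standing place (thin black disc, 68 mm) on top of that slide's plate; moves with the slide; it is below the nozzle at travel 0. Two edges 6 mm high run along the plate's sides at its y = +-58 mm
- valve_lip (a point): middle of the foot of the hooking (rear, +x) side of the upturned lip across that slide's front, on the plate's top; axes as the station's. Lip: 8 mm thick (two 4 mm plates back to back), 110 wide, 30 high, its top 60 mm over the bench. Behind this side lie 55 mm or more of bare plate, then the standing piece. It is 96 mm in front of the standing place
- filter: tall steel filter housing with a domed top and a brass stub, 54 mm across, 78 mm high, about 0.35 kg, loose, standing on the slide that is to be drawn out. Origin: centre of its underside, z axis up
- valve: low brass valve, 44 mm square with a black hand wheel 48 mm across on top and a 12 mm side stub, 46 mm high, about 0.3 kg, loose, standing on the slide that is to be pushed in. Origin: centre of its underside, z axis up
- gauge: pressure gauge lying face up, 60 mm across, 28 mm high, with a stub; stands between the two stations; loose, a bystander. Origin: its underside, or the middle of its length for tools
- grease: small closed jar, 48 mm across, 65 mm high, between the stations, nearer the robot; loose, a bystander. Origin: its underside, or the middle of its length for tools
- spanner: open spanner, 170 mm long, lying flat on the left, near the robot; loose, a bystander. Origin: its underside, or the middle of its length for tools
- driver: screwdriver, 180 mm long, lying to the far left; loose, a bystander. Origin: its underside, or the middle of its length for tools
- nipple: brass fitting, 28 mm across, 40 mm high, standing near the robot, in the middle; loose, a bystander. Origin: its underside, or the middle of its length for tools
- seal: black rubber ring, 52 mm across, 8 mm high, to the right; loose, a bystander. Origin: its underside, or the middle of its length for tools
- plug: black screw plug, 40 mm across, 40 mm high, standing to the right; loose, a bystander. Origin: its underside, or the middle of its length for tools
There are look-alikes about, which are no part of the job. What is shaped like the filter but orange, pink or purple is not meant.

How it is judged:
By the outcome, as a careful person would: the job done as asked, in the order asked, and still so for the second after the job is handed in, with the robot touching nothing.
It also fails if it takes over 64 s, if anything falls off the work surface, if the arm or the gripper's body presses on something with over 40 N, if the wrist force passes 120 N, or if a joint passes its speed limit or range.

ROBOT

A 7-joint arm with a two-finger parallel gripper is mounted at the origin on the work surface. World frame = base frame: x ahead of the robot, y to its left, z up, the work surface at z = 0. Lengths are in m, angles in rad, forces in N, time in s.
With the tool pointing down it reaches from about 0.4 to 0.9 m from the base axis. Payload 5.5 kg.
Tool frame: the origin (TCP) lies midway between the tips of the shut fingers; the grasp point (between the pads) lies 19 mm behind it; z points along the fingers, y is the line along which they close (so a half turn about z gives the same grasp; the last joint's range is limited). The gripper opens to 92 mm and grips with 3 to 60 N. Pads are 19 mm wide; open, the fingers measure 130 mm over their backs; the gripper's body (75 mm by 190 mm) begins 47 mm behind the grasp point.
Start: joints at [-0.893, 0.501, -0.427, 1.55, 0.221, 1.138, -0.21], TCP at [0.262, 0.595, 0.227] pointing down, gripper open.
Joint ranges: [-2.88, 2.88], [-0.31, 2.03], [-1.54, 1.56], [0.2, 2.42], [-1.41, 4.55], [0.19, 2.02], [-2.57, 2.57]. Speed limits (rad/s): [2.57, 2.57, 3.14, 3.14, 3.14, 3.14, 3.14].

INTERFACE

Orientations are given as a unit quaternion [w, x, y, z].
In Python, from workcell import readout, vision, job, recognise gives the robot as it stands.
- The arm moves only by the tool carry_out, never from a script. Its argument "rows" is a list of rows, each an object of numbers: "gripper": the opening, from 0 (shut) to 1 (fully open); "dx", "dy", "dz": the shift along the world's x, y, z in mm; "roll": the turn about the world's z in degrees. A call has 1 to 10 rows; each row is the pose to reach, as a shift and turn from the pose commanded when the call began; what a row does not reach only later rows make up. A row lasts 1/10 s, in which the tool goes at most 50 mm and 8.59 degrees, less where a joint would pass 70% of its speed; a pose out of reach is approached as far as the arm can. A call with a gripper value outside its range is refused whole. The fingers move at their own pace and stop on an object; "newtons" is the grip in N (left out, the last holds). Time passes only in rows, so rows that repeat a pose let the fingers close. It gives the time, the measured TCP pose, the force, the opening and the grip force at its end, in the units of the state.
- readout.observe(): the state, without advancing time (a new reading comes with each control period).
- vision.grab_frame(name): name is "scene" or "top" or "wrist"; returns (picture, depth): 384x512x3 uint8, blue, green, red; 384x512 float32, m along the optical axis (not along the pixel's ray), 0 where there is no reading.
- vision.camera_info(name): a dict with "fx", "fy", "cx", "cy" (pixels), "R" (3x3) and "t" (3): a world point X has camera coordinates R X + t; the wrist camera has in their place "hand_eye" (4x4, takes a point from camera to tool coordinates, whose origin is the TCP and whose axes are the flange's). Camera axes: x right, y down, z forward; pixel columns grow to the right and rows downward; lengths in m; the calibration is good to about 2 mm. A picture is of the moment at which its call begins: read the wrist's pose just before it. camera_info takes no time and is no camera call.
- job.close_job(): hands the job in; it is judged then, once.
Trained networks look in the newest picture that a camera, given by its name, has taken for a name from the list of things; names that differ only in an ending like _2 or _b are one class to them, and where a whole thing is asked for, a point or a joint stands for the part that bears it (a point fixed in the world has none). Each returns a list of dicts, best first, with "confidence" (0 to 1); they miss things now and then, are a little off and sometimes report something else, mostly with a low value. They report only what shows in the picture. A call takes as long as a camera call. They do not tell look-alikes from the thing itself.
- recognise(label, camera): "at" ([row, column] in pixels, amid what is visible of it).
The state is a dict: "time": time; "joint_positions": joint angles; "dq": joint speeds; "joint_efforts": joint torques, N m; "tcp_pos": TCP position; "eef_rot": TCP orientation; "ft_force": force on the tool from outside, world axes, zero at the start; "wrist_torque": the same for the moment, N m; "gripper_width": finger opening in m; "finger_force": force on a finger pad.
Only numpy, scipy, OpenCV 4.12 (cv2) and the standard library are available. Lean on these libraries where they do the work, as an engineer would, in place of code of your own. Each camera call takes 0.05 s, during which the arm holds its last target. There are 200 camera calls.

## Working session

There is one attempt and no reset: what is moved stays moved. The work goes in short steps, Python scripts to look and compute and a tool call to move; the robot and the scene stay as the last step left them, time stands still between calls to the robot, and variables do not carry over. Pictures are saved under pics/ and viewed, at most 10 in all, crops included, and the job is handed in when it is done.

Besides the shell and the picture viewer there is one more tool, called after "Call:" in YAML: its name, and indented under it one key for each argument. carry_out: Moves the arm, as the interface text tells. Its arguments: {"type":"object","properties":{"rows":{"type":"array"},"newtons":{"type":"number"}},"required":["rows"]}

```bash
mkdir -p pics; cat > h.py <<'E'
import numpy as np, cv2
from workcell import readout, vision, job, recognise
def world(name,d,r,c):
    i=vision.camera_info(name); r=np.asarray(r,float); c=np.asarray(c,float)
    p=np.stack([(c-i['cx'])/i['fx']*d,(r-i['cy'])/i['fy']*d,d],-1)
    return (p-np.array(i['t']))@np.array(i['R'])
def cloud(name,depth):
    r,c=np.mgrid[:384,:512]
    return world(name,depth,r,c)
E
python3 - <<'E'
from h import *
for n in ('scene','top'):
    im,d=vision.grab_frame(n); cv2.imwrite(f'pics/{n}.png',im); np.savez(f'{n}.npz',im=im,d=d)
    W=cloud(n,d)
    for l in ('filter','valve','filter_lip','valve_lip','filter_place','valve_place','filter_unit','valve_unit'):
        for o in recognise(l,n)[:3]:
            r,c=map(int,o['at']); print(n,l,round(o['confidence'],2),(r,c),W[r,c].round(3))
s=readout.observe();print(s['time'],s['tcp_pos'],s['eef_rot'],s['gripper_width'])
E
```

```text
scene filter 0.74 (283, 289) [0.838 0.228 0.068]
scene filter 0.67 (228, 362) [0.591 0.379 0.065]
scene filter 0.66 (232, 309) [0.678 0.233 0.092]
scene valve 0.52 (170, 198) [ 0.593 -0.176  0.073]
scene filter_lip 0.81 (226, 306) [0.63  0.217 0.026]
scene valve_lip 0.85 (167, 204) [ 0.574 -0.163  0.072]
scene filter_place 0.56 (223, 309) [0.615 0.223 0.023]
scene valve_place 0.61 (165, 205) [ 0.54  -0.181  0.029]
scene valve_place 0.45 (171, 197) [ 0.599 -0.176  0.076]
scene filter_unit 0.85 (224, 307) [0.625 0.218 0.033]
scene valve_unit 0.97 (191, 188) [ 0.652 -0.192  0.018]
top filter 0.94 (162, 132) [0.673 0.373 0.068]
top filter 0.81 (165, 178) [0.662 0.237 0.093]
top filter 0.77 (192, 131) [0.588 0.373 0.068]
top valve 0.6 (193, 327) [ 0.588 -0.177  0.077]
top filter_lip 0.6 (179, 182) [0.629 0.238 0.029]
top valve_lip 0.66 (206, 323) [ 0.553 -0.172  0.027]
top filter_place 0.95 (180, 181) [0.626 0.24  0.03 ]
top valve_place 0.94 (210, 323) [ 0.541 -0.172  0.031]
top filter_unit 0.56 (190, 187) [0.597 0.222 0.03 ]
top valve_unit 0.66 (178, 328) [ 0.634 -0.187  0.029]
0.9 [0.26193091 0.59487625 0.22673756] [-5.34435179e-06  2.05913459e-01  9.78570206e-01  1.38627920e-06] 0.09190908675325765
```

```bash
python3 - <<'E'
from h import *
a=cv2.imread('pics/top.png')[90:270,90:370]
cv2.imwrite('pics/topc.png',cv2.resize(a,None,fx=2.8,fy=2.8,interpolation=cv2.INTER_CUBIC))
E
```

```text
(no output)
```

View pics/scene.png

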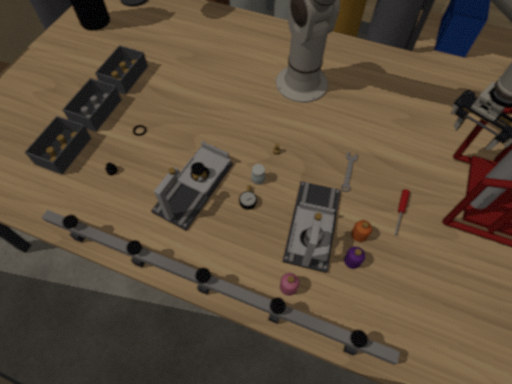

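View pics/topc.png

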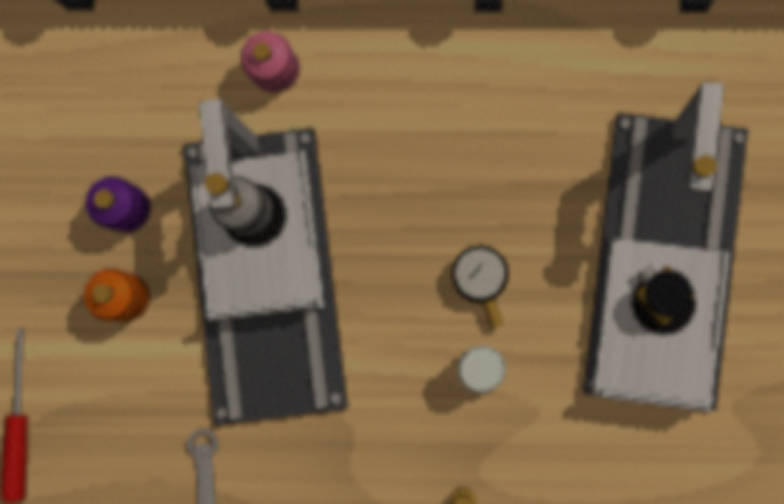

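The task filter is the grey housing under the left head, at top (165,178). The look-alikes are orange (192,131), purple (162,132) and pink (about row 112, col 186), and the crop rules them out. The valve is on the right station, at top (193,327), with its slide drawn out. Next I fit the stations and lips.

```bash
python3 - <<'E'
from h import *
z=np.load('top.npz'); W=cloud('top',z['d']).reshape(-1,3)
for n,c,fy in (('filter',(.63,.23),.09),('valve',(.63,-.18),.09)):
    w=W[(abs(W[:,0]-c[0])<.2)&(abs(W[:,1]-c[1])<.1)]
    b=w[(w[:,2]>.006)&(w[:,2]<.045)]
    (cx,cy),(a,bb),ang=cv2.minAreaRect(b[:,:2].astype(np.float32)); print(n,'base',cx,cy,a,bb,ang)
    yaw=np.radians(ang if a>bb else ang-90); yaw=(yaw+np.pi/2)%np.pi-np.pi/2
    u=np.array([np.cos(yaw),np.sin(yaw)]);v=np.array([-u[1],u[0]])
    L=np.c_[(w[:,:2]-[cx,cy])@u,(w[:,:2]-[cx,cy])@v,w[:,2]]
    print('yaw',yaw)
    l=L[(L[:,2]>.05)&(L[:,2]<.07)&(abs(L[:,1])<.06)]
    print('z.05-.07: ',np.histogram(l[:,0],np.arange(-.17,.06,.01)))
    pl=L[(abs(L[:,2]-.03)<.004)&(abs(L[:,1])<.05)]; print('plate x hist',np.histogram(pl[:,0],np.arange(-.17,.17,.01))[0])
    f=L[(L[:,2]>.075)&(L[:,2]<.12)]; print('tall',f.mean(0),f.min(0),f.max(0)) if len(f) else 0
    hd=L[(L[:,2]>.19)]; print('head',hd.mean(0),hd.min(0),hd.max(0))
    l=l[l[:,0]<(-.02 if n=='filter' else -.12)];
    if len(l): print('lip',l.mean(0),l.min(0),l.max(0),len(l))
E
```

```text
filter base 0.6289129257202148 0.22956936061382294 0.19510391354560852 0.39713671803474426 89.99344635009766
yaw -0.00011438276881881038
z.05-.07:  (array([ 0,  0,  0,  0,  0,  0,  0,  0,  0, 13, 67, 39,  0,  0,  0,  0,  0,
        0,  7,  7,  5,  5]), array([-1.70000000e-01, -1.60000000e-01, -1.50000000e-01, -1.40000000e-01,
       -1.30000000e-01, -1.20000000e-01, -1.10000000e-01, -1.00000000e-01,
       -9.00000000e-02, -8.00000000e-02, -7.00000000e-02, -6.00000000e-02,
       -5.00000000e-02, -4.00000000e-02, -3.00000000e-02, -2.00000000e-02,
       -1.00000000e-02,  1.38777878e-16,  1.00000000e-02,  2.00000000e-02,
        3.00000000e-02,  4.00000000e-02,  5.00000000e-02]))
plate x hist [  0   1   2   0   0   0   1   3   1   2  11  61 125  92 125  93 105 107
  79  65  38  44  42  46  81  66  62   9   2   0   0   0   0]
tall [0.05790252 0.01217196 0.09108531] [ 0.01457443 -0.00894777  0.07517209] [0.20045917 0.04696876 0.11920795]
head [0.06390411 0.01606543 0.19499784] [0.02563517 0.00220494 0.19001987] [0.12099582 0.03242093 0.20619231]
lip [-0.06340835 -0.00260138  0.05978905]
[... 567 characters left out ...]
0000e-02, -4.00000000e-02, -3.00000000e-02, -2.00000000e-02,
       -1.00000000e-02,  1.38777878e-16,  1.00000000e-02,  2.00000000e-02,
        3.00000000e-02,  4.00000000e-02,  5.00000000e-02]))
plate x hist [  0  17  85 105 102 113 103 113 104 104  78  48  46  46  57  93 104  70
   8   0   1   0   1   1   1   2   1   0   1   4   2   1   0]
tall [-0.02160965  0.00026132  0.07955711] [-0.06969458 -0.02428555  0.07502866] [0.13893991 0.02564453 0.1151556 ]
head [ 0.0833082  -0.01698892  0.19549927] [ 0.04246062 -0.03244261  0.19001035] [ 0.13736071 -0.00333755  0.20446555]
lip [-0.15289024  0.01248428  0.05972502] [-0.16265788 -0.03499704  0.05387797] [-0.14342245  0.05975688  0.06497028] 100
```

```bash
python3 - <<'E'
from h import *
z=np.load('top.npz'); W=cloud('top',z['d']); ok=np.zeros(W.shape[:2])
for n,c,xr in (('filter',(.63,.23),(.53,.6)),('valve',(.63,-.18),(.45,.50))):
    near=(abs(W[...,0]-c[0])<.2)&(abs(W[...,1]-c[1])<.11)
    m=(near&(W[...,2]>.012)&(W[...,2]<.07)).astype(np.uint8)
    k,lab,st,_=cv2.connectedComponentsWithStats(cv2.morphologyEx(m,cv2.MORPH_OPEN,np.ones((5,5))))
    b=lab==1+st[1:,4].argmax()
    pl=W[b&(abs(W[...,2]-.031)<.006)]; print(n,'plate',cv2.minAreaRect(pl[:,:2].astype(np.float32)))
    allb=W[b]; print(' all',cv2.minAreaRect(allb[:,:2].astype(np.float32)))
    l=W[near&(W[...,2]>.05)&(W[...,2]<.07)&(W[...,0]>xr[0])&(W[...,0]<xr[1])]
    vx,vy,x0,y0=cv2.fitLine(l[:,:2].astype(np.float32),cv2.DIST_HUBER,0,.01,.01).ravel()
    t=(l[:,:2]-[x0,y0])@[vx,vy]; y=-np.arctan(vx/vy)
    mid=np.array([x0,y0])+np.array([vx,vy])*(t.min()+t.max())/2
    res=(l[:,:2]-[x0,y0])@[np.cos(y),np.sin(y)]
    print(' lip yaw',y,'mid',mid,'len',np.ptp(t),'thick',np.percentile(res,[2,98]))
    # front side edges yaw: per-row edges of plate
E
```

```text
filter plate ((0.60611891746521, 0.23491492867469788), (0.2761287987232208, 0.12126316875219345), 7.229112148284912)
 all ((0.6065163612365723, 0.236391082406044), (0.2780350148677826, 0.13544821739196777), 7.632839202880859)
 lip yaw 0.135308 mid [0.56542118 0.22758546] len 0.10818333189543695 thick [-0.00387651  0.00423731]
valve plate ((0.5643919706344604, -0.18118217587471008), (0.12034198641777039, 0.18311123549938202), 83.1997299194336)
 all ((0.5631611943244934, -0.18249282240867615), (0.13294878602027893, 0.1853262037038803), 81.09880065917969)
 lip yaw -0.123492435 mid [ 0.47703343 -0.17049071] len 0.10854622090858143 thick [-0.00385185  0.00380635]
```

Call:
carry_out:
  rows:
    - {"gripper": 0,"dx": 33,"dy": -37,"dz": 10,"roll": 4}
    - {"gripper": 0,"dx": 65,"dy": -73,"dz": 10,"roll": 8}
    - {"gripper": 0,"dx": 97,"dy": -110,"dz": 10,"roll": 12}
    - {"gripper": 0,"dx": 130,"dy": -146,"dz": 10,"roll": 16}
    - {"gripper": 0,"dx": 162,"dy": -183,"dz": 10,"roll": 20}
    - {"gripper": 0,"dx": 194,"dy": -219,"dz": 10,"roll": 24}
    - {"gripper": 0,"dx": 226,"dy": -255,"dz": 10,"roll": 28}
    - {"gripper": 0,"dx": 259,"dy": -292,"dz": 10,"roll": 31.5}
    - {"gripper": 0,"dx": 291,"dy": -328,"dz": 0,"roll": 31.5}
    - {"gripper": 0,"dx": 324,"dy": -365,"dz": 0,"roll": 31.5}

```text
time: 1.9
tcp_pos: [0.5864, 0.228, 0.2259]
eef_rot: [-0.001, -0.068, 0.998, -0.0]
ft_force: [-0.1, -0.1, -0.2]
gripper_width: 0.0161
finger_force: 0.0
```

```bash
python3 - <<'E'
from h import *
s=readout.observe();print(s['time'],s['tcp_pos'],s['eef_rot'],s['gripper_width'],s['ft_force'],s['joint_positions'])
im,d=vision.grab_frame('wrist'); cv2.imwrite('pics/w1.png',im)
i=vision.camera_info('wrist');H=np.array(i['hand_eye']);print(H.round(3))
from scipy.spatial.transform import Rotation as R
q=s['eef_rot'];Rt=R.from_quat([q[1],q[2],q[3],q[0]]).as_matrix();print(Rt.round(3))
r,c=np.mgrid[:384,:512]
P=np.stack([(c-i['cx'])/i['fx']*d,(r-i['cy'])/i['fy']*d,d],-1)
P=(P@H[:3,:3].T+H[:3,3])@Rt.T+s['tcp_pos']
l=P[(d>0)&(abs(P[...,2]-.06)<.006)&(abs(P[...,0]-.565)<.025)&(abs(P[...,1]-.228)<.07)]
print(len(l))
if len(l)>20: print(cv2.minAreaRect(l[:,:2].astype(np.float32)))
E
```

```text
1.9 [0.58638681 0.22799609 0.22585655] [-6.31847462e-04 -6.75558197e-02  9.97715285e-01 -1.51334688e-04] 0.016110877750737093 [-0.05685419 -0.09444516 -0.16908062] [-0.12013601  0.46044927 -0.3974322   1.60683958  0.19252171  1.11452118
  1.14027923]
[[-0.001 -0.956 -0.294  0.08 ]
 [ 1.    -0.001  0.    -0.   ]
 [-0.001 -0.294  0.956 -0.157]
 [ 0.     0.     0.     1.   ]]
[[-0.991 -0.135 -0.001]
 [-0.135  0.991 -0.   ]
 [ 0.001 -0.    -1.   ]]
605
((0.564816951751709, 0.22859467566013336), (0.007387139834463596, 0.10926301032304764), 7.572193622589111)
```

View pics/w1.png

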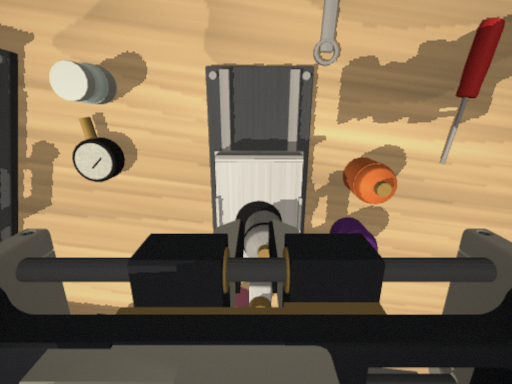

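The wrist view shows the lip as a line at row 153, columns 216–302. The grey filter stands behind it near (215,258). The measured lip middle is (0.565, 0.229) and the yaw is 7.6°, which agrees with the top view. I'm descending behind it.

Call:
carry_out:
  rows:
    - {"gripper": 0,"dz": -30}
    - {"gripper": 0,"dz": -65}
    - {"gripper": 0,"dz": -100}
    - {"gripper": 0,"dz": -130}
    - {"gripper": 0,"dz": -155}
    - {"gripper": 0,"dz": -172}
    - {"gripper": 0,"dz": -183}
    - {"gripper": 0,"dz": -183}

```text
invalid input at $.rows[0]: expected keys gripper, dx, dy, dz, roll
```

Call:
carry_out:
  rows:
    - {"gripper": 0,"dx": 0,"dy": 1,"dz": -30,"roll": 0}
    - {"gripper": 0,"dx": 0,"dy": 1,"dz": -65,"roll": 0}
    - {"gripper": 0,"dx": 0,"dy": 1,"dz": -100,"roll": 0}
    - {"gripper": 0,"dx": 0,"dy": 1,"dz": -130,"roll": 0}
    - {"gripper": 0,"dx": 0,"dy": 1,"dz": -155,"roll": 0}
    - {"gripper": 0,"dx": 0,"dy": 1,"dz": -172,"roll": 0}
    - {"gripper": 0,"dx": 0,"dy": 1,"dz": -183,"roll": 0}
    - {"gripper": 0,"dx": 0,"dy": 1,"dz": -183,"roll": 0}

```text
time: 2.75
tcp_pos: [0.5851, 0.2307, 0.0425]
eef_rot: [-0.001, -0.068, 0.998, -0.0]
ft_force: [0.6, -0.1, -0.1]
gripper_width: 0.0005
finger_force: 0.0
```

Call:
carry_out:
  rows:
    - {"gripper": 0,"dx": -2,"dy": -0.3,"dz": 0,"roll": 0}
    - {"gripper": 0,"dx": -5,"dy": -0.7,"dz": 0,"roll": 0}
    - {"gripper": 0,"dx": -8,"dy": -1.1,"dz": 0,"roll": 0}
    - {"gripper": 0,"dx": -12,"dy": -1.6,"dz": 0,"roll": 0}
    - {"gripper": 0,"dx": -17,"dy": -2.3,"dz": 0,"roll": 0}
    - {"gripper": 0,"dx": -23,"dy": -3.1,"dz": 0,"roll": 0}
    - {"gripper": 0,"dx": -30,"dy": -4,"dz": 0,"roll": 0}
    - {"gripper": 0,"dx": -37,"dy": -4.9,"dz": 0,"roll": 0}
    - {"gripper": 0,"dx": -44,"dy": -5.9,"dz": 0,"roll": 0}
    - {"gripper": 0,"dx": -51,"dy": -6.8,"dz": 0,"roll": 0}

```text
time: 3.75
tcp_pos: [0.5342, 0.224, 0.0437]
eef_rot: [-0.0, -0.068, 0.998, -0.0]
ft_force: [2.0, 1.2, 1.7]
gripper_width: 0.0002
finger_force: 1.2
```

Call:
carry_out:
  rows:
    - {"gripper": 0,"dx": -7,"dy": -0.9,"dz": 0,"roll": 0}
    - {"gripper": 0,"dx": -14,"dy": -1.9,"dz": 0,"roll": 0}
    - {"gripper": 0,"dx": -21,"dy": -2.8,"dz": 0,"roll": 0}
    - {"gripper": 0,"dx": -27,"dy": -3.6,"dz": 0,"roll": 0}
    - {"gripper": 0,"dx": -33,"dy": -4.4,"dz": 0,"roll": 0}
    - {"gripper": 0,"dx": -38,"dy": -5.1,"dz": 0,"roll": 0}
    - {"gripper": 0,"dx": -43,"dy": -5.8,"dz": 0,"roll": 0}
    - {"gripper": 0,"dx": -47,"dy": -6.3,"dz": 0,"roll": 0}
    - {"gripper": 0,"dx": -51,"dy": -6.8,"dz": 0,"roll": 0}
    - {"gripper": 0,"dx": -54,"dy": -7.2,"dz": 0,"roll": 0}

```text
time: 4.75
tcp_pos: [0.4805, 0.2168, 0.0436]
eef_rot: [-0.0, -0.067, 0.998, -0.0]
ft_force: [1.7, 1.8, -0.9]
gripper_width: 0.0002
finger_force: 1.1
```

Call:
carry_out:
  rows:
    - {"gripper": 0,"dx": -2,"dy": -0.3,"dz": 0,"roll": 0}
    - {"gripper": 0,"dx": -4,"dy": -0.5,"dz": 0,"roll": 0}
    - {"gripper": 0,"dx": -6,"dy": -0.8,"dz": 0,"roll": 0}
    - {"gripper": 0,"dx": -8,"dy": -1.1,"dz": 0,"roll": 0}
    - {"gripper": 0,"dx": -10,"dy": -1.3,"dz": 0,"roll": 0}
    - {"gripper": 0,"dx": -12,"dy": -1.6,"dz": 0,"roll": 0}

```text
time: 5.35
tcp_pos: [0.4705, 0.2155, 0.0439]
eef_rot: [0.002, -0.067, 0.998, 0.001]
ft_force: [10.2, 2.6, -6.9]
gripper_width: 0.0008
finger_force: 4.7
```

Call:
carry_out:
  rows:
    - {"gripper": 0,"dx": -1,"dy": -0.1,"dz": 0,"roll": 0}
    - {"gripper": 0,"dx": -2,"dy": -0.3,"dz": 0,"roll": 0}
    - {"gripper": 0,"dx": -2,"dy": -0.3,"dz": 0,"roll": 0}

```text
time: 5.65
tcp_pos: [0.4705, 0.2155, 0.0443]
eef_rot: [0.003, -0.067, 0.998, 0.001]
ft_force: [10.2, 2.3, -6.9]
gripper_width: 0.0007
finger_force: 5.1
```

The force rises and the TCP holds still, so the slide is at its front stop. I'm backing off and rising.

Call:
carry_out:
  rows:
    - {"gripper": 0,"dx": 3,"dy": 0.4,"dz": 0,"roll": 0}
    - {"gripper": 0,"dx": 8,"dy": 1,"dz": 0,"roll": 0}
    - {"gripper": 0,"dx": 12,"dy": 1.6,"dz": 0,"roll": 0}
    - {"gripper": 0,"dx": 12,"dy": 1.6,"dz": 0,"roll": 0}
    - {"gripper": 0,"dx": 12,"dy": 1.6,"dz": 25,"roll": 0}
    - {"gripper": 0,"dx": 12,"dy": 1.6,"dz": 60,"roll": 0}
    - {"gripper": 0,"dx": 12,"dy": 1.6,"dz": 105,"roll": 0}
    - {"gripper": 0,"dx": 10,"dy": 1.6,"dz": 150,"roll": 0}
    - {"gripper": 0,"dx": -20,"dy": -10,"dz": 180,"roll": 0}
    - {"gripper": 0,"dx": -60,"dy": -30,"dz": 185,"roll": 0}

```text
time: 6.65
tcp_pos: [0.4091, 0.1872, 0.2325]
eef_rot: [0.003, -0.068, 0.998, 0.002]
ft_force: [-0.1, 0.1, -0.7]
gripper_width: 0.0005
finger_force: 0.0
```

```bash
cat > meas.py <<'E'
from h import *
import sys
im,d=vision.grab_frame('top'); cv2.imwrite(sys.argv[1],cv2.resize(im[90:270,90:370],None,fx=2.8,fy=2.8,interpolation=cv2.INTER_CUBIC)); W=cloud('top',d)
s=readout.observe();print(s['time'],s['tcp_pos'],s['ft_force'])
for n,y0 in (('filter',.22),('valve',-.175)):
    a=(abs(W[...,2]-.06)<.005)&(abs(W[...,1]-y0)<.08)&(W[...,0]>.40)&(W[...,0]<.62)
    k,lab,st,ce=cv2.connectedComponentsWithStats(a.astype(np.uint8))
    for j in range(1,k):
        if st[j,4]>40:
            q=W[lab==j]; print(n,'lip?',cv2.minAreaRect(q[:,:2].astype(np.float32)),len(q))
    for o in recognise(n,'top')[:4]:
        r,c=map(int,o['at']); print(n,round(o['confidence'],2),W[r,c].round(3))
E
python3 meas.py pics/t2.png
```

```text
6.7 [0.39934108 0.18172541 0.22938441] [-7.49647215 -4.76699037 -2.42558687]
filter lip? ((0.4550243616104126, 0.21482089161872864), (0.00806677620857954, 0.10822824388742447), 7.761895179748535) 110
filter 0.92 [0.557 0.225 0.1  ]
filter 0.91 [0.582 0.372 0.072]
filter 0.8 [0.815 0.217 0.066]
filter 0.72 [0.667 0.382 0.066]
valve lip? ((0.47643908858299255, -0.17447024583816528), (0.09925052523612976, 0.007964467629790306), 82.99729919433594) 101
valve 0.87 [ 0.585 -0.174  0.077]
```

View pics/t2.png

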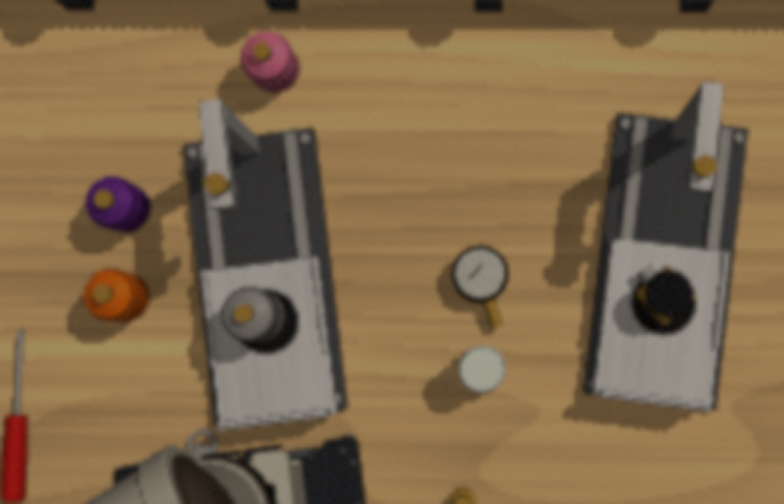

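The filter slide is out: its lip is at crop (418,278), about 111 mm forward of where it was, and the filter is standing at crop (310,250). Next I go in front of the valve slide's lip.

Call:
carry_out:
  rows:
    - {"gripper": 0,"dx": 3,"dy": -20,"dz": 0,"roll": -2}
    - {"gripper": 0,"dx": 6,"dy": -60,"dz": 0,"roll": -4}
    - {"gripper": 0,"dx": 10,"dy": -105,"dz": 0,"roll": -6}
    - {"gripper": 0,"dx": 14,"dy": -150,"dz": 0,"roll": -8}
    - {"gripper": 0,"dx": 18,"dy": -195,"dz": 0,"roll": -10}
    - {"gripper": 0,"dx": 22,"dy": -240,"dz": 0,"roll": -12}
    - {"gripper": 0,"dx": 27,"dy": -285,"dz": 0,"roll": -14.7}
    - {"gripper": 0,"dx": 32,"dy": -325,"dz": 0,"roll": -14.7}
    - {"gripper": 0,"dx": 37,"dy": -351,"dz": 0,"roll": -14.7}
    - {"gripper": 0,"dx": 37,"dy": -351,"dz": 0,"roll": -14.7}

```text
time: 7.8
tcp_pos: [0.4437, -0.1718, 0.2279]
eef_rot: [-0.0, 0.065, 0.998, -0.001]
ft_force: [-0.6, 0.6, -0.2]
gripper_width: 0.0005
finger_force: 0.0
```

```bash
cat > wm.py <<'E'
from h import *
from scipy.spatial.transform import Rotation as R
s=readout.observe();print(s['time'],s['tcp_pos'],s['eef_rot'],s['ft_force'])
im,d=vision.grab_frame('wrist'); cv2.imwrite('pics/w2.png',im)
i=vision.camera_info('wrist');H=np.array(i['hand_eye'])
q=s['eef_rot'];Rt=R.from_quat([q[1],q[2],q[3],q[0]]).as_matrix();print(Rt.round(3))
r,c=np.mgrid[:384,:512]
P=np.stack([(c-i['cx'])/i['fx']*d,(r-i['cy'])/i['fy']*d,d],-1)
P=(P@H[:3,:3].T+H[:3,3])@Rt.T+s['tcp_pos']
l=P[(d>0)&(abs(P[...,2]-.06)<.006)&(abs(P[...,0]-.477)<.025)&(abs(P[...,1]+.17)<.07)]
print(len(l))
if len(l)>20: print(cv2.minAreaRect(l[:,:2].astype(np.float32)))
E
python3 wm.py
```

```text
7.8 [ 0.44373373 -0.17180592  0.22794989] [-4.98251747e-04  6.49496598e-02  9.97888122e-01 -7.67662195e-04] [-0.5565141   0.61271545 -0.2142523 ]
[[-0.992  0.13  -0.001]
 [ 0.13   0.992 -0.001]
 [ 0.001 -0.002 -1.   ]]
581
((0.47601956129074097, -0.1712018847465515), (0.10991183668375015, 0.008706913329660892), 82.61898803710938)
```

Call:
carry_out:
  rows:
    - {"gripper": 0,"dx": 0,"dy": 4,"dz": -30,"roll": 0}
    - {"gripper": 0,"dx": 0,"dy": 4,"dz": -65,"roll": 0}
    - {"gripper": 0,"dx": 0,"dy": 4,"dz": -100,"roll": 0}
    - {"gripper": 0,"dx": 0,"dy": 4,"dz": -130,"roll": 0}
    - {"gripper": 0,"dx": 0,"dy": 4,"dz": -155,"roll": 0}
    - {"gripper": 0,"dx": 0,"dy": 4,"dz": -174,"roll": 0}
    - {"gripper": 0,"dx": 0,"dy": 4,"dz": -185,"roll": 0}
    - {"gripper": 0,"dx": 0,"dy": 4,"dz": -185,"roll": 0}

```text
time: 8.65
tcp_pos: [0.4427, -0.161, 0.0422]
eef_rot: [-0.002, 0.06, 0.998, 0.001]
ft_force: [0.3, -0.3, -0.5]
gripper_width: 0.0008
finger_force: 0.0
```

Call:
carry_out:
  rows:
    - {"gripper": 0,"dx": 4,"dy": -3,"dz": 0,"roll": 0}
    - {"gripper": 0,"dx": 9,"dy": -6,"dz": 0,"roll": 0}
    - {"gripper": 0,"dx": 13,"dy": -7,"dz": 0,"roll": 0}
    - {"gripper": 0,"dx": 16,"dy": -7.4,"dz": 0,"roll": 0}
    - {"gripper": 0,"dx": 19,"dy": -7.8,"dz": 0,"roll": 0}
    - {"gripper": 0,"dx": 22,"dy": -8.2,"dz": 0,"roll": 0}
    - {"gripper": 0,"dx": 26,"dy": -8.7,"dz": 0,"roll": 0}
    - {"gripper": 0,"dx": 31,"dy": -9.3,"dz": 0,"roll": 0}
    - {"gripper": 0,"dx": 37,"dy": -10.1,"dz": 0,"roll": 0}
    - {"gripper": 0,"dx": 44,"dy": -11,"dz": 0,"roll": 0}

```text
time: 9.65
tcp_pos: [0.4881, -0.1729, 0.0436]
eef_rot: [-0.0, 0.061, 0.998, 0.0]
ft_force: [-2.3, 0.0, 0.9]
gripper_width: 0.0004
finger_force: 1.2
```

Call:
carry_out:
  rows:
    - {"gripper": 0,"dx": 7,"dy": -0.9,"dz": 0,"roll": 0}
    - {"gripper": 0,"dx": 14,"dy": -1.8,"dz": 0,"roll": 0}
    - {"gripper": 0,"dx": 21,"dy": -2.7,"dz": 0,"roll": 0}
    - {"gripper": 0,"dx": 28,"dy": -3.6,"dz": 0,"roll": 0}
    - {"gripper": 0,"dx": 35,"dy": -4.5,"dz": 0,"roll": 0}
    - {"gripper": 0,"dx": 42,"dy": -5.4,"dz": 0,"roll": 0}
    - {"gripper": 0,"dx": 49,"dy": -6.3,"dz": 0,"roll": 0}
    - {"gripper": 0,"dx": 55,"dy": -7,"dz": 0,"roll": 0}
    - {"gripper": 0,"dx": 60,"dy": -7.6,"dz": 0,"roll": 0}
    - {"gripper": 0,"dx": 64,"dy": -8.2,"dz": 0,"roll": 0}

```text
time: 10.65
tcp_pos: [0.5524, -0.181, 0.0437]
eef_rot: [0.0, 0.061, 0.998, 0.0]
ft_force: [-2.7, 2.1, -0.2]
gripper_width: 0.0002
finger_force: 1.1
```

Call:
carry_out:
  rows:
    - {"gripper": 0,"dx": 3,"dy": -0.4,"dz": 0,"roll": 0}
    - {"gripper": 0,"dx": 5,"dy": -0.6,"dz": 0,"roll": 0}
    - {"gripper": 0,"dx": 7,"dy": -0.9,"dz": 0,"roll": 0}
    - {"gripper": 0,"dx": 9,"dy": -1.1,"dz": 0,"roll": 0}
    - {"gripper": 0,"dx": 11,"dy": -1.4,"dz": 0,"roll": 0}
    - {"gripper": 0,"dx": 13,"dy": -1.7,"dz": 0,"roll": 0}

```text
time: 11.25
tcp_pos: [0.5651, -0.1829, 0.0438]
eef_rot: [-0.0, 0.061, 0.998, 0.0]
ft_force: [-1.8, 1.8, 0.3]
gripper_width: 0.0005
finger_force: 1.1
```

Call:
carry_out:
  rows:
    - {"gripper": 0,"dx": 2,"dy": -0.3,"dz": 0,"roll": 0}
    - {"gripper": 0,"dx": 4,"dy": -0.5,"dz": 0,"roll": 0}
    - {"gripper": 0,"dx": 6,"dy": -0.8,"dz": 0,"roll": 0}
    - {"gripper": 0,"dx": 8,"dy": -1,"dz": 0,"roll": 0}
    - {"gripper": 0,"dx": 10,"dy": -1.3,"dz": 0,"roll": 0}

```text
time: 11.75
tcp_pos: [0.5751, -0.1842, 0.0438]
eef_rot: [0.0, 0.061, 0.998, 0.0]
ft_force: [-2.0, 2.0, -0.1]
gripper_width: 0.0004
finger_force: 1.1
```

Call:
carry_out:
  rows:
    - {"gripper": 0,"dx": 2,"dy": -0.3,"dz": 0,"roll": 0}
    - {"gripper": 0,"dx": 4,"dy": -0.5,"dz": 0,"roll": 0}
    - {"gripper": 0,"dx": 6,"dy": -0.8,"dz": 0,"roll": 0}
    - {"gripper": 0,"dx": 8,"dy": -1,"dz": 0,"roll": 0}

```text
time: 12.15
tcp_pos: [0.5773, -0.1847, 0.043]
eef_rot: [-0.006, 0.061, 0.998, 0.001]
ft_force: [-19.3, 4.1, 14.5]
gripper_width: 0.0001
finger_force: 9.5
```

The slide is at its rear stop (19 N, TCP stopped at 0.577). I'm backing off and rising.

Call:
carry_out:
  rows:
    - {"gripper": 0,"dx": -4,"dy": 0.5,"dz": 0,"roll": 0}
    - {"gripper": 0,"dx": -12,"dy": 1.5,"dz": 0,"roll": 0}
    - {"gripper": 0,"dx": -30,"dy": 3.8,"dz": 0,"roll": 0}
    - {"gripper": 0,"dx": -45,"dy": 5.7,"dz": 20,"roll": 0}
    - {"gripper": 0,"dx": -60,"dy": 7,"dz": 60,"roll": 0}
    - {"gripper": 0,"dx": -80,"dy": 7,"dz": 100,"roll": 0}
    - {"gripper": 0,"dx": -110,"dy": 7,"dz": 135,"roll": 0}
    - {"gripper": 0,"dx": -145,"dy": 7,"dz": 165,"roll": 0}
    - {"gripper": 0,"dx": -160,"dy": 7,"dz": 180,"roll": 0}
    - {"gripper": 0,"dx": -160,"dy": 7,"dz": 180,"roll": 0}

```text
time: 13.15
tcp_pos: [0.4232, -0.1799, 0.2268]
eef_rot: [0.003, 0.062, 0.998, -0.001]
ft_force: [0.8, 0.1, -0.3]
gripper_width: 0.0003
finger_force: 0.0
```

```bash
python3 meas.py pics/t3.png
```

```text
13.2 [ 0.42386543 -0.17932843  0.22549914] [ 0.1839298   0.39900133 -0.46124324]
filter lip? ((0.4550847113132477, 0.21415182948112488), (0.00773403188213706, 0.10828747600317001), 7.457536697387695) 108
filter 0.81 [0.815 0.223 0.067]
filter 0.7 [0.556 0.227 0.105]
filter 0.66 [0.582 0.368 0.066]
filter 0.62 [0.672 0.376 0.075]
valve lip? ((0.592021107673645, -0.18493077158927917), (0.10843788832426071, 0.008508109487593174), 82.87822723388672) 115
valve 0.65 [ 0.695 -0.183  0.074]
```

View pics/t3.png

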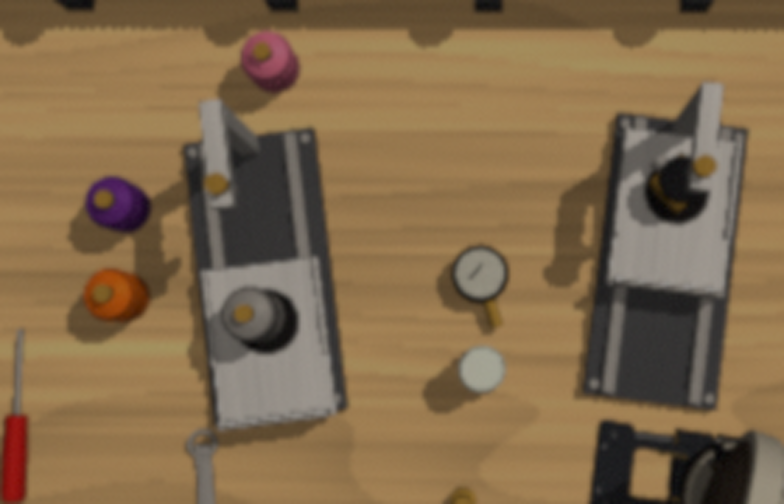

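The valve slide is home: its lip is at crop (288,665) and the valve stands under the head at crop (190,678). The filter slide is out with the filter standing, and the bystanders haven't moved.

```bash
python3 -c "
from workcell import job
print(job.close_job())"
```

```text
the job is handed in; nothing more can be done
None
```

The filter slide was drawn out to its front stop, then the valve slide was pushed fully home; both pieces are still standing, no bystander in the station-area view had moved, and the job is handed in at about 13 s.

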